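Wedge the griddle's loose splash-guard wing in place

ROBOT

A 6-joint arm with a two-finger parallel gripper is mounted at the origin on a cart in front of the work surface, level with it; the furniture and walls round the work are solid. World frame = base frame: x ahead of the robot, y to its left, z up, the work surface at z = 0. Lengths are in m, angles in rad, forces in N, time in s.
With the tool pointing down it reaches from about 0.325 to 0.9 m from the base axis. Payload 6.1 kg.
Tool frame: the origin (TCP) lies at the very end of the fingers, on their centre line; the grasp point (between the pads) lies behind it (bot.grasp_offset is the z of the grasp point in the tool frame, in m); z points along the fingers, y is the line along which they close (so a half turn about z gives the same grasp; the last joint's range is limited). The gripper opens to 85 mm and grips with 20 to 120 N. Pads are 22 mm wide; open, the fingers measure 114 mm over their backs; the gripper's body (76 mm by 85 mm) begins 54 mm behind the grasp point. The pads swing forward as they close: fully open they stand 13 mm farther back than shut.
Start: joints at [-1.301, 0.22, 1.526, -0, 1.395, -0.126], TCP at [0.241, -0.577, 0.231] pointing down, gripper open.
Joint ranges: [-2.98, 2.98], [-0.91, 2.08], [0.09, 2.57], [-1.24, 4.39], [0.2, 2.65], [-2.68, 2.68]. Speed limits (rad/s): [2.57, 2.57, 3.01, 3.14, 3.14, 3.14].

INTERFACE

Orientations are given as [roll, pitch, yaw] about the fixed x, y, z axes, in that order (R = Rz(yaw) Ry(pitch) Rx(roll)).
In Python, from rig import telemetry, viewer, ticket, bot gives the robot as it stands. The module is installed in compiled form; this text tells all that it offers.
- The arm moves only by the shell command python3 -m pendant 'ROWS' [FORCE]. ROWS is JSON, a list of rows, each an object of numbers: "tx", "ty", "tz": the shift along the tool's x, y, z in cm; "turn": the turn about the tool's z in degrees; "gripper": the gripper command: -1 is shut, 1 is fully open, values between are in proportion. A call has 1 to 20 rows; each row shifts and turns the commanded pose from where the row before left it, along the tool's axes as they then stand; what a row does not reach is not made up. A row lasts 1/10 s, in which the tool goes at most 50 mm and 8.59 degrees, less where a joint would pass 70% of its speed; a pose out of reach is approached as far as the arm can. A call is refused whole if a number of a shift passes 5 or a number of a turn 8.59, either way. A call with a gripper value outside its range is refused whole. The fingers move at their own pace and stop on an object; FORCE is the grip in N (left out, the last holds). Time passes only in rows, so rows that do not move let the fingers close. It gives the time, the measured TCP pose, the force, the opening and the grip force at its end, in the units of the state.
- telemetry.get_obs(): the state, without advancing time (a new reading comes with each control period).
- viewer.snapshot(name): name is "side" or "top" or "wrist"; returns the picture (420x560x3 uint8, red, green, blue); there is no depth.
- viewer.calibration(name): a dict with "fx", "fy", "cx", "cy" (pixels), "dist" ([k1, k2, p1, p2, k3] as OpenCV has them; the pictures are not rectified), "rvec" (rotation vector, rad) and "tvec" (3), from world to camera coordinates, as OpenCV has them; the wrist camera has in their place "mount" (4x4, takes a point from camera to tool coordinates, whose origin is the TCP and whose axes are the flange's). Camera axes: x right, y down, z forward; pixel columns grow to the right and rows downward; lengths in m; the calibration is good to about 2 mm. A picture is of the moment at which its call begins: read the wrist's pose just before it. calibration takes no time and is no camera call.
- ticket.job_done(): hands the job in; it is judged then, once.
The state is a dict: "t": time; "joints": joint angles; "qd": joint speeds; "effort": joint torques, N m; "tcp_pos": TCP position; "tcp_rot": TCP orientation; "ft_force": force on the tool from outside, world axes, zero at the start; "wrist_torque": the same for the moment, N m; "opening": finger opening in m; "grasp_force": force on a finger pad.
Only numpy, scipy, OpenCV 4.12 (cv2) and the standard library are available. Lean on these libraries where they do the work, as an engineer would, in place of code of your own. Each camera call takes 0.05 s, during which the arm holds its last target. There are 200 camera calls.

TASK

The wing of the griddle's splash guard swings loose. Swing it out by its knob until it stands square to the fixed back guard, then push the wooden wedge, lying flat and in line with the wing, thin end first under the wing's free lower corner until it jams the wing tight, and let go. Leave the salt shaker, the spice jar, the scraper and the tin where they are.

Things in the scene. Friction and masses are not known exactly. Their poses are not given: they have to be found in the camera images.
- griddle: Flat dark steel griddle plate, 340 (x) x 360 (y) x 10 mm, fixed on the range, yaw varies. Origin: centre of its underside, level with the range top. Along its far edge (its x = +166 mm, y = -130 to +160 mm) stands a thin fixed steel back guard, its rim 108 mm over the range top.
- wing_angle (a joint): Angle of the wing, an upright 4 mm steel panel, 160 mm from hinge axis to free end, hinged at the back guard's right end (griddle x +150, y -130 mm). 0: folded, pointing to griddle +y; grows counter-clockwise from above; 1.571: square to the back guard, pointing to griddle -x (to the robot). Range 0 to 2.3, starts 0.5 to 0.9; no spring or catch, light friction 0.03 Nm: it stays where left.
- hinge_foot (a point): Foot of the hinge axis, on the plate's upper face (10 mm over the range top).
- knob (a point): Centre of the black upright round knob (22 mm diameter, 28 mm high) on the wing's top edge, 140 mm from the hinge axis, 140 mm over the range top. Free on all sides; the wing's top edge is 122 mm over the range top. It can be pinched from above and led round the hinge.
- wing: The swinging wing itself. Origin: on the hinge axis at the height of its lower edge (22 mm over the range top, 12 mm above the plate). Its y points along the wing from the hinge to the free end, z up. A straight rail 10 mm wide, 12 mm high runs along its lower edge to the free end (y = 160 mm).
- wing_corner (a point): Wing's free lower corner: middle of the rail's underside at the free end, 22 mm over the range top, 12 mm above the plate. The wedge goes under here.
- wedge: Plain wooden wedge, 140 long (x), 36 wide (y), 4 mm high at the thin end (+x), 26 mm at the butt (-x), even slope; 60 g, flat on the plate. Origin: centre of its underside. Pinch its sides 20 to 30 mm from the butt. The rail's corner meets the slope when the tip is 51 mm under it; then some 2 mm more, pushed up to 15 to 20 N, jam it (the rail does not give); it stays jammed when let go.
- wedge_tip (a point): Middle of the wedge's thin end, on its underside.
- salt_shaker: Glass salt shaker with a grey metal top, 44 mm wide, 90 mm high, standing on the left part of the griddle. Origin: centre of its underside. To be left alone.
- spice_jar: Glass spice jar with a white cap, 47 mm wide, 98 mm high, on the range left of the griddle. Origin: centre of its underside. To be left alone.
- scraper: Lime green plastic turner, 232 mm long, 59 mm wide, 7 mm thick, lying on the range right of the griddle. Origin: centre of its underside. To be left alone.
- tin: Low food tin, 75 mm wide, 58 mm high, standing on the range right of the griddle's far end. Origin: centre of its underside. To be left alone.

How it is judged:
On the way, in this order (a step that is already met when the one before it is completed fails the run):
1. the wing stands square to the back guard (within 8 degrees) (value of joint wing_angle between 1.43 and 1.71 rad), for 0.2 s.
2. the wedge is pushed in under the wing's free corner until it presses on the rail with more than 2 N (y of wedge_tip in the frame of wing below 0.125 m and contact force between wedge and wing above 2 N), for 0.2 s.
At the end, for the whole second after the job is handed in: The wing stands square to the back guard within 8 degrees; the wedge lies flat, in line with the wing (within 0.3 rad), its thin end at least 35 mm in under the free end, at rest and jammed: it keeps pressing on the rail with more than 2 N (all of step 1 and all of step 2 and angle between the x axis of wedge and the y axis of wing, either way round below 0.3 rad and angle between wedge's own z axis and vertical below 0.08 rad and linear speed of wedge below 0.01 m/s); the robot touches nothing.
It fails at once if a bystander is moved more than 25 mm (distance of any of salt_shaker, spice_jar, scraper, tin from where it was at the start of the episode above 0.025 m).
It fails at once if the salt shaker, the spice jar or the tin is tipped over (angle between any of salt_shaker, spice_jar, tin's own z axis and vertical above 0.5 rad).
It also fails if it takes over 61 s, if anything falls off the work surface, if the arm or the gripper's body presses on something with over 40 N, if the wrist force passes 120 N, or if a joint passes its speed limit or range.

## Working session

There is one attempt and no reset: what is moved stays moved. The work goes in short steps, Python scripts to look and compute and a shell command to move; the robot and the scene stay as the last step left them, time stands still between calls to the robot, and variables do not carry over. Pictures are saved under pics/ and viewed, at most 10 in all, crops included, and the job is handed in when it is done.

```bash
mkdir -p pics; python3 - <<'E'
from rig import telemetry, viewer, bot
import cv2, numpy as np
o=telemetry.get_obs()
print(o['tcp_pos'],o['tcp_rot'],o['opening'],bot.grasp_offset)
for n in('side','top','wrist'):
    im=viewer.snapshot(n); cv2.imwrite(f'pics/{n}0.png',im[:,:,::-1]); print(n,viewer.calibration(n))
E
```

```text
[ 0.24079664 -0.5760759   0.23016717] [-3.13960087e+00 -2.60969846e-04  3.95805323e-01] 0.08540485220163399 -0.0187
side {'fx': 501.7268469876459, 'fy': 501.7268469876459, 'cx': 280.8176124781673, 'cy': 213.75197594442645, 'dist': array([-0.00941897,  0.        ,  0.        ,  0.        ,  0.        ]), 'rvec': array([ 2.24820842, -0.15963783,  0.07505824]), 'tvec': array([-0.60590786,  0.1695485 ,  1.11917067])}
top {'fx': 458.28509733218425, 'fy': 458.28509733218425, 'cx': 282.17461136173404, 'cy': 205.0004485516279, 'dist': array([0.04289463, 0.        , 0.        , 0.        , 0.        ]), 'rvec': array([ 2.15786388, -2.16938623,  0.10519511]), 'tvec': array([0.04566706, 0.60367773, 1.19674804])}
wrist {'fx': 309.0830155099879, 'fy': 309.0830155099879, 'cx': 278.57454327994185, 'cy': 210.09272160160853, 'dist': array([-0.02473972,  0.        ,  0.        ,  0.        ,  0.        ]), 'mount': array([[-5.12096357e-05, -9.61316582e-01, -2.75445870e-01,
         7.03773389e-02],
       [ 9.99999962e-01, -1.24207268e-04,  2.47572680e-04,
         5.85696499e-04],
       [-2.72208101e-04, -2.75445847e-01,  9.61316551e-01,
        -1.42500960e-01],
       [ 0.00000000e+00,  0.00000000e+00,  0.00000000e+00,
         1.00000000e+00]])}
```

View pics/top0.png

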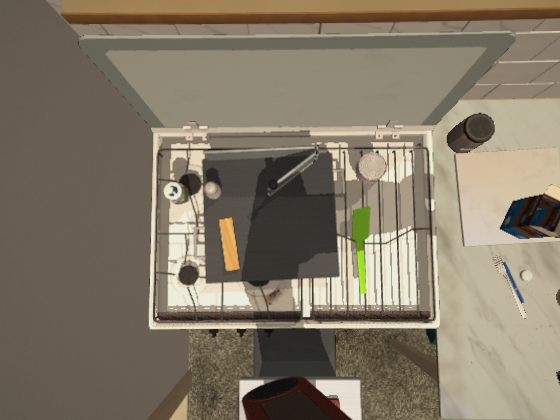

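View pics/side0.png

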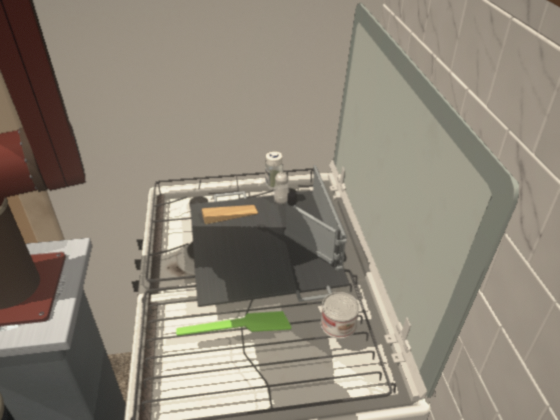

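The top view shows the dark griddle with its near edge at about (206,282)–(338,276). The orange wedge is near (229,244), the wing runs from its hinge at (317,150) to its free end at about (270,188), and the shaker is near (212,188). Next I'll enlarge this view and measure.

```bash
cat > h.py <<'E'
import numpy as np, cv2
from scipy.spatial.transform import Rotation as R
from rig import telemetry, viewer
def ray(n,px,pose=None):
    c=viewer.calibration(n); K=np.array([[c['fx'],0,c['cx']],[0,c['fy'],c['cy']],[0,0,1.]])
    u=cv2.undistortPoints(np.float64(px).reshape(-1,1,2),K,c['dist']).reshape(-1,2)
    d=np.c_[u,np.ones(len(u))]
    if n=='wrist':
        M=c['mount']; Rt=R.from_euler('xyz',pose[1]).as_matrix()
        return Rt@M[:3,3]+pose[0], d@(Rt@M[:3,:3]).T
    Rm=cv2.Rodrigues(c['rvec'])[0]
    return -Rm.T@c['tvec'], d@Rm
def plane(n,px,z,pose=None):
    o,d=ray(n,px,pose); return o+d*((z-o[2])/d[:,2])[:,None]
def two(n1,p1,n2,p2,ps1=None,ps2=None):
    a,d=ray(n1,p1,ps1); b,e=ray(n2,p2,ps2); d=d[0];e=e[0]
    s=np.linalg.lstsq(np.c_[d,-e],b-a,rcond=None)[0]; P=a+s[0]*d;Q=b+s[1]*e
    return (P+Q)/2, np.linalg.norm(P-Q)
def wedge_mask(im,lo=(8,90,90),hi=(22,255,255)):
    m=cv2.inRange(cv2.cvtColor(im,cv2.COLOR_RGB2HSV),lo,hi)
    cs=cv2.findContours(m,0,2)[0]; return m,cs
E
python3 - <<'E'
from h import *
np.set_printoptions(precision=4,suppress=True)
im=cv2.imread('pics/top0.png')[:,:,::-1].copy()
m=wedge_mask(im)[0]; m[:200]=0;m[290:]=0
c=max(cv2.findContours(m,0,2)[0],key=cv2.contourArea); b=cv2.boxPoints(cv2.minAreaRect(c)); print(b)
print(plane('top',b,.02))
g=[(206,282),(338,276),(204,150)]; print('grid',plane('top',g,.01))
print('knob~',plane('top',[(272,186)],.154),'hinge',plane('top',[(318,150)],.122))
s=cv2.imread('pics/side0.png')
a=cv2.resize(im[130:300,190:350,::-1],None,fx=3.4,fy=3.4,interpolation=3)
q=cv2.resize(s[140:310,180:360],None,fx=1.4,fy=1.4,interpolation=3)
cv2.imwrite('pics/topc.png',a)
s2=cv2.resize(s[160:310,180:360],None,fx=4,fy=4,interpolation=3); cv2.imwrite('pics/sidec.png',s2)
E
```

```text
[[217.5476 218.6967]
 [231.8268 216.5812]
 [239.6121 269.1315]
 [225.3329 271.247 ]]
[[0.569  0.2172 0.02  ]
 [0.5745 0.1787 0.02  ]
 [0.4339 0.1569 0.02  ]
 [0.4285 0.1949 0.02  ]]
grid [[ 0.4     0.2477  0.01  ]
 [ 0.4142 -0.106   0.01  ]
 [ 0.7603  0.2579  0.01  ]]
knob~ [[0.6375 0.0659 0.154 ]] hinge [[ 0.7328 -0.0489  0.122 ]]
```

View pics/topc.png

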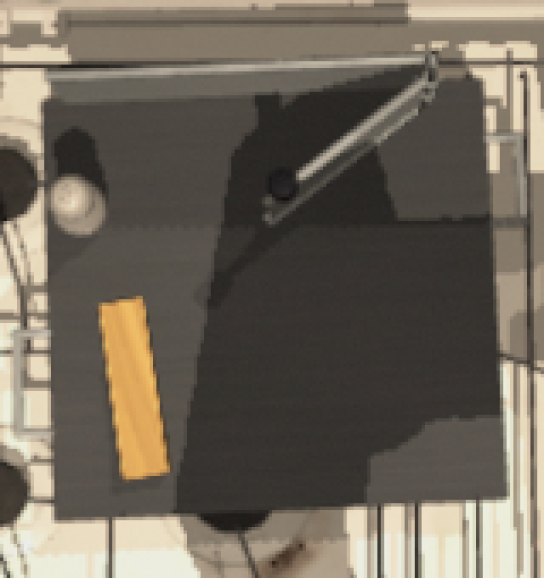

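View pics/sidec.png

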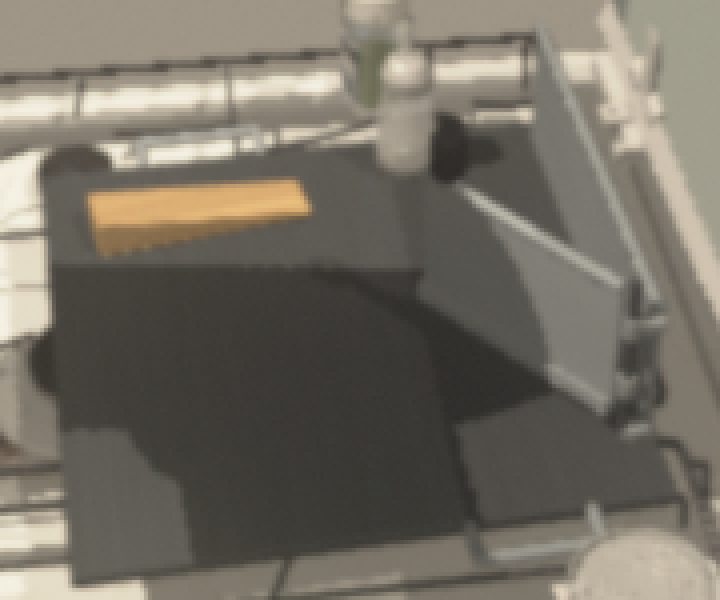

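In the crops, the knob's top is at (283,183), which is full-frame (273.2,183.8) in the top view and (292.5,197) in the side view. The wedge's thin end points away from the robot. The plate corners are clear.

```bash
cat >> h.py <<'E'
np.set_printoptions(precision=4,suppress=True)
E
python3 - <<'E'
from h import *
P=lambda x,y:(190+(x+.5)/3.4-.5,130+(y+.5)/3.4-.5)
g=plane('top',[P(57,519),P(507,494),P(482,82),P(45,98)],.01); print(g)
nl,nr,fr,fl=g[:,:2]
print('sides',np.linalg.norm(nl-nr),np.linalg.norm(fl-nl),np.linalg.norm(fr-nr))
ax=(fl+fr-nl-nr);yaw1=np.arctan2(ax[1],ax[0]); ay=(nl+fl-nr-fr); yaw2=np.arctan2(-ay[0],ay[1]); print(yaw1,yaw2)
yaw=(yaw1+yaw2)/2; c=g[:,:2].mean(0); Rz=np.array([[np.cos(yaw),-np.sin(yaw)],[np.sin(yaw),np.cos(yaw)]])
h=c+Rz@[.150,-.130]; print('c',c,'hinge',h)
k=two('top',[P(283,183)],'side',[(292.5,197)]); print('knob',k)
kp=plane('top',[P(283,183)],.152)[0]; print(kp)
for q in(k[0],kp):
  v=Rz.T@(q[:2]-h); print('r',np.linalg.norm(v),'angle',np.arctan2(v[1],v[0])-np.pi/2, np.arctan2(-v[0],v[1]))
for a in (1.571,): print('target knob',h+Rz@[-.14,0],'corner',h+Rz@[-.16,0],'w dir',Rz@[-1,0])
E
```

```text
[[ 0.3992  0.2466  0.01  ]
 [ 0.417  -0.1081  0.01  ]
 [ 0.7475 -0.0938  0.01  ]
 [ 0.7365  0.2607  0.01  ]]
sides 0.35510281832937834 0.3376235681273932 0.3308106865805255
0.042416375666397 0.04043223380368894
c [0.575  0.0764] hinge [ 0.7303 -0.0473]
knob (array([0.6469, 0.0641, 0.1416]), np.float64(0.002698539570538961))
[0.644  0.0638 0.152 ]
r 0.13912167978328474 angle 0.6009357373233399 0.60093573732334
r 0.14074049683370163 angle 0.6187596671529985 0.6187596671529982
target knob [ 0.5904 -0.0531] corner [ 0.5704 -0.0539] w dir [-0.9991 -0.0414]
```

```bash
python3 -m pendant '[{"turn":-8.04,"gripper":1},{"turn":-8.04},{"turn":-8.04},{"turn":-8.04},{"turn":-8.04},{"turn":-8.04},{"turn":-8.04},{"turn":-8.04},{"turn":-8.04},{"turn":-8.04},{"turn":-8.04},{"turn":-8.04},{"turn":-8.04},{}]'
python3 -m pendant '[{"tx":1.66,"ty":4.43},{"tx":1.66,"ty":4.43},{"tx":1.66,"ty":4.43},{"tx":1.66,"ty":4.43},{"tx":1.66,"ty":4.43},{"tx":1.66,"ty":4.43},{"tx":1.66,"ty":4.43},{"tx":1.66,"ty":4.43},{"tx":1.66,"ty":4.43},{"tx":1.66,"ty":4.43},{"tx":1.66,"ty":4.43},{"tx":1.66,"ty":4.43},{"tx":1.66,"ty":4.43},{"tx":1.66,"ty":4.43},{"tx":1.66,"ty":4.43},{"tx":1.66,"ty":4.43},{},{}]'
python3 - <<'E'
from h import *
o=telemetry.get_obs(); print(o['t'],o['tcp_pos'],o['tcp_rot'],o['joints'])
cv2.imwrite('pics/w1.png',viewer.snapshot('wrist')[:,:,::-1])
E
```

```text
0.15 [ 0.2408 -0.5762  0.2304] [-3.1401 -0.0002  0.3958] [-1.3011  0.221   1.5274  0.      1.3947 -0.1261]$[0]: bad value
$[0]: bad value
```

View pics/w1.png

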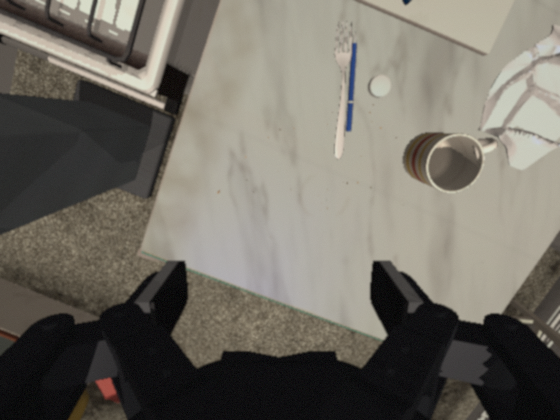

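The picture shows only the counter, because both calls were refused and the arm hasn't moved. I'll try one row with every field filled in.

```bash
python3 -m pendant '[{"tx":0,"ty":0,"tz":0,"turn":-8,"gripper":1}]'; python3 -m pendant '[{"tx":0,"ty":0,"tz":0,"turn":-8}]';python3 -m pendant '[{"turn":-8,"gripper":1.0}]'
```

```text
t: 0.3
tcp_pos: [0.2409, -0.5764, 0.2309]
tcp_rot: [-3.141, -0.0, 0.537]
ft_force: [0.8, 0.4, -0.3]
opening: 0.0856
grasp_force: 0.0$[0]: bad value
$[0]: bad value
```

Every field is required in each row.

```bash
python3 -m pendant '[{"tx":0,"ty":0,"tz":0,"turn":-8.04,"gripper":1},{"tx":0,"ty":0,"tz":0,"turn":-8.04,"gripper":1},{"tx":0,"ty":0,"tz":0,"turn":-8.04,"gripper":1},{"tx":0,"ty":0,"tz":0,"turn":-8.04,"gripper":1},{"tx":0,"ty":0,"tz":0,"turn":-8.04,"gripper":1},{"tx":0,"ty":0,"tz":0,"turn":-8.04,"gripper":1},{"tx":0,"ty":0,"tz":0,"turn":-8.04,"gripper":1},{"tx":0,"ty":0,"tz":0,"turn":-8.04,"gripper":1},{"tx":0,"ty":0,"tz":0,"turn":-8.04,"gripper":1},{"tx":0,"ty":0,"tz":0,"turn":-8.04,"gripper":1},{"tx":0,"ty":0,"tz":0,"turn":-8.04,"gripper":1},{"tx":0,"ty":0,"tz":0,"turn":-8.04,"gripper":1},{"tx":0,"ty":0,"tz":0,"turn":0,"gripper":1}]'
python3 -m pendant '[{"tx":1.66,"ty":4.43,"tz":0,"turn":0,"gripper":1},{"tx":1.66,"ty":4.43,"tz":0,"turn":0,"gripper":1},{"tx":1.66,"ty":4.43,"tz":0,"turn":0,"gripper":1},{"tx":1.66,"ty":4.43,"tz":0,"turn":0,"gripper":1},{"tx":1.66,"ty":4.43,"tz":0,"turn":0,"gripper":1},{"tx":1.66,"ty":4.43,"tz":0,"turn":0,"gripper":1},{"tx":1.66,"ty":4.43,"tz":0,"turn":0,"gripper":1},{"tx":1.66,"ty":4.43,"tz":0,"turn":0,"gripper":1},{"tx":1.66,"ty":4.43,"tz":0,"turn":0,"gripper":1},{"tx":1.66,"ty":4.43,"tz":0,"turn":0,"gripper":1},{"tx":1.66,"ty":4.43,"tz":0,"turn":0,"gripper":1},{"tx":1.66,"ty":4.43,"tz":0,"turn":0,"gripper":1},{"tx":1.66,"ty":4.43,"tz":0,"turn":0,"gripper":1},{"tx":1.66,"ty":4.43,"tz":0,"turn":0,"gripper":1},{"tx":1.66,"ty":4.43,"tz":0,"turn":0,"gripper":1},{"tx":1.66,"ty":4.43,"tz":0,"turn":0,"gripper":1},{"tx":0,"ty":0,"tz":0,"turn":0,"gripper":1},{"tx":0,"ty":0,"tz":0,"turn":0,"gripper":1}]'
python3 - <<'E'
from h import *
o=telemetry.get_obs(); print(o['t'],o['tcp_pos'],o['tcp_rot'],o['joints'])
cv2.imwrite('pics/w2.png',viewer.snapshot('wrist')[:,:,::-1])
E
```

```text
t: 1.6
tcp_pos: [0.2409, -0.5765, 0.231]
tcp_rot: [3.141, -0.001, 2.221]
ft_force: [-0.4, 0.3, 0.2]
opening: 0.0855
grasp_force: 0.0
t: 3.4
tcp_pos: [0.6453, 0.0642, 0.2305]
tcp_rot: [-3.14, -0.001, 2.219]
ft_force: [0.1, -0.5, 0.3]
opening: 0.0851
grasp_force: 0.0
3.4 [0.6453 0.0642 0.2305] [-3.1403 -0.0006  2.2187] [-0.0222  0.2776  1.46   -0.0004  1.4054 -0.67  ]
```

View pics/w2.png

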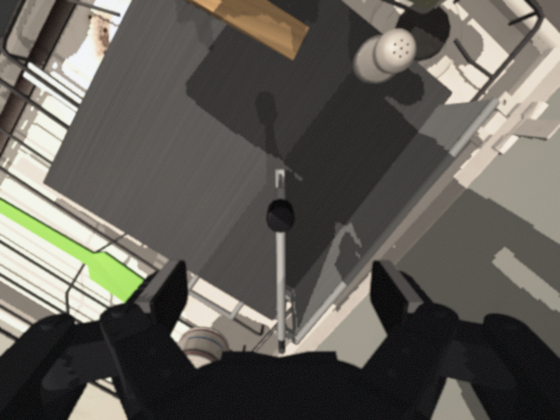

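The wrist view shows the knob at about (281,214), centred between the fingers and lined up with the wing.

```bash
python3 - <<'E'
from h import *
o=telemetry.get_obs(); ps=(o['tcp_pos'],o['tcp_rot'])
p=plane('wrist',[(281,216),(280,170)],.147,ps); print(p)
h=np.array([.7303,-.0473]); v=p[0,:2]-h; print(np.linalg.norm(v), np.arctan2(v[1],v[0])-np.pi/2-.0415)
R_=R.from_euler('xyz',ps[1]).as_matrix(); print('move tool',R_.T@(p[0]-ps[0]))
E
```

```text
[[0.6469 0.064  0.147 ]
 [0.625  0.0917 0.147 ]]
0.13906797243089797 0.6013176593003565
move tool [-0.0004  0.0022  0.0837]
```

```bash
python3 -m pendant '[{"tx":0,"ty":0.2,"tz":2.5,"turn":0,"gripper":1},{"tx":0,"ty":0,"tz":2.5,"turn":0,"gripper":1},{"tx":0,"ty":0,"tz":2.5,"turn":0,"gripper":1},{"tx":0,"ty":0,"tz":2,"turn":0,"gripper":1},{"tx":0,"ty":0,"tz":0.8,"turn":0,"gripper":1},{"tx":0,"ty":0,"tz":0,"turn":0,"gripper":-1},{"tx":0,"ty":0,"tz":0,"turn":0,"gripper":-1},{"tx":0,"ty":0,"tz":0,"turn":0,"gripper":-1},{"tx":0,"ty":0,"tz":0,"turn":0,"gripper":-1},{"tx":0,"ty":0,"tz":0,"turn":0,"gripper":-1},{"tx":0,"ty":0,"tz":0,"turn":0,"gripper":-1},{"tx":0,"ty":0,"tz":0,"turn":0,"gripper":-1}]' 25
```

```text
t: 4.65
tcp_pos: [0.6479, 0.0644, 0.1297]
tcp_rot: [3.14, 0.001, 2.219]
ft_force: [-0.9, 0.2, 6.3]
opening: 0.0211
grasp_force: 25.4
```

```bash
python3 -m pendant '[{"tx":-0.033,"ty":-0.964,"tz":0,"turn":-3.95,"gripper":-1},{"tx":-0.033,"ty":-0.964,"tz":0,"turn":-3.95,"gripper":-1},{"tx":-0.033,"ty":-0.964,"tz":0,"turn":-3.95,"gripper":-1},{"tx":-0.033,"ty":-0.964,"tz":0,"turn":-3.95,"gripper":-1},{"tx":-0.033,"ty":-0.964,"tz":0,"turn":-3.95,"gripper":-1},{"tx":-0.033,"ty":-0.964,"tz":0,"turn":-3.95,"gripper":-1},{"tx":-0.033,"ty":-0.964,"tz":0,"turn":-3.95,"gripper":-1},{"tx":-0.033,"ty":-0.964,"tz":0,"turn":-3.95,"gripper":-1},{"tx":-0.033,"ty":-0.964,"tz":0,"turn":-3.95,"gripper":-1},{"tx":-0.033,"ty":-0.964,"tz":0,"turn":-3.95,"gripper":-1},{"tx":-0.033,"ty":-0.964,"tz":0,"turn":-3.95,"gripper":-1},{"tx":-0.033,"ty":-0.964,"tz":0,"turn":-3.95,"gripper":-1},{"tx":-0.033,"ty":-0.964,"tz":0,"turn":-3.95,"gripper":-1},{"tx":-0.033,"ty":-0.964,"tz":0,"turn":-3.95,"gripper":-1},{"tx":0,"ty":0,"tz":0,"turn":0,"gripper":-1},{"tx":0,"ty":0,"tz":0,"turn":0,"gripper":-1},{"tx":0,"ty":0,"tz":0,"turn":0,"gripper":-1}]'
```

```text
t: 6.35
tcp_pos: [0.5932, -0.053, 0.1297]
tcp_rot: [-3.141, 0.004, -3.101]
ft_force: [3.0, 0.2, 5.1]
opening: 0.0208
grasp_force: 25.4
```

The wing is at about square, with the knob at (0.593,-0.053). I'll release, rise and move over the wedge's butt.

```bash
python3 -m pendant '[{"tx":0,"ty":0,"tz":0,"turn":0,"gripper":1},{"tx":0,"ty":0,"tz":0,"turn":0,"gripper":1},{"tx":0,"ty":0,"tz":0,"turn":0,"gripper":1},{"tx":0,"ty":0,"tz":0,"turn":0,"gripper":1},{"tx":0,"ty":0,"tz":0,"turn":0,"gripper":1},{"tx":0,"ty":0,"tz":-2,"turn":0,"gripper":1},{"tx":0,"ty":0,"tz":-4,"turn":0,"gripper":1},{"tx":0,"ty":0,"tz":-4,"turn":0,"gripper":1},{"tx":2.12,"ty":3.97,"tz":0,"turn":0,"gripper":1},{"tx":2.12,"ty":3.97,"tz":0,"turn":0,"gripper":1},{"tx":2.12,"ty":3.97,"tz":0,"turn":0,"gripper":1},{"tx":2.12,"ty":3.97,"tz":0,"turn":0,"gripper":1},{"tx":2.12,"ty":3.97,"tz":0,"turn":0,"gripper":1},{"tx":2.12,"ty":3.97,"tz":0,"turn":0,"gripper":1},{"tx":0,"ty":0,"tz":0,"turn":-6.6,"gripper":1},{"tx":0,"ty":0,"tz":0,"turn":0,"gripper":1},{"tx":0,"ty":0,"tz":0,"turn":0,"gripper":1}]'
python3 - <<'E'
from h import *
o=telemetry.get_obs(); ps=(o['tcp_pos'],o['tcp_rot']); print(ps)
im=viewer.snapshot('wrist'); t=viewer.snapshot('top')
m=wedge_mask(im)[0]; c=max(cv2.findContours(m,0,2)[0],key=cv2.contourArea); print(cv2.contourArea(c))
b=cv2.boxPoints(cv2.minAreaRect(c)); print(b); print(plane('wrist',b,.03,ps)[:,:2])
a=im[:,:,::-1].copy(); cv2.drawContours(a,[c],-1,(255,0,0),1)
tt=cv2.resize(t[130:300,190:350,::-1],None,fx=2.5,fy=2.5,interpolation=3)[:420]
cv2.imwrite('pics/w3.png',cv2.resize(np.hstack([a,np.pad(tt,((0,420-tt.shape[0]),(0,0),(0,0)))]),None,fx=.83,fy=.83))
E
```

```text
t: 8.05
tcp_pos: [0.4546, 0.1791, 0.2284]
tcp_rot: [-3.141, 0.0, -2.986]
ft_force: [-0.8, 0.7, -0.5]
opening: 0.0853
grasp_force: 0.0
(array([0.4546, 0.1791, 0.2284]), array([-3.1413,  0.0003, -2.9862]))
3202.0
[[260. 169.]
 [293. 169.]
 [293. 276.]
 [260. 276.]]
[[0.4393 0.1553]
 [0.4337 0.1914]
 [0.563  0.2134]
 [0.5693 0.1735]]
```

View pics/w3.png

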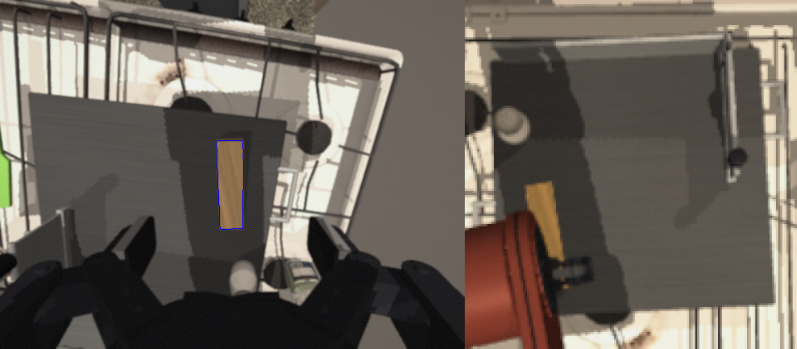

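The wedge in the wrist view spans (260–293, 169–276) and lines up with the gripper, with its butt at world (0.437,0.173). The wing looks square in the top view. Next is the descent and grasp.

```bash
python3 -m pendant '[{"tx":-0.6,"ty":-0.3,"tz":4,"turn":0,"gripper":1},{"tx":0,"ty":0,"tz":4,"turn":0,"gripper":1},{"tx":0,"ty":0,"tz":4,"turn":0,"gripper":1},{"tx":0,"ty":0,"tz":4,"turn":0,"gripper":1},{"tx":0,"ty":0,"tz":3,"turn":0,"gripper":1},{"tx":0,"ty":0,"tz":1.6,"turn":0,"gripper":1},{"tx":0,"ty":0,"tz":0.7,"turn":0,"gripper":1},{"tx":0,"ty":0,"tz":0,"turn":0,"gripper":1}]'
python3 -m pendant '[{"tx":0,"ty":0,"tz":0,"turn":0,"gripper":-1},{"tx":0,"ty":0,"tz":0,"turn":0,"gripper":-1},{"tx":0,"ty":0,"tz":0,"turn":0,"gripper":-1},{"tx":0,"ty":0,"tz":0,"turn":0,"gripper":-1},{"tx":0,"ty":0,"tz":0,"turn":0,"gripper":-1},{"tx":0,"ty":0,"tz":0,"turn":0,"gripper":-1}]' 60
```

```text
t: 8.95
tcp_pos: [0.4605, 0.1765, 0.0144]
tcp_rot: [-3.141, -0.002, -2.986]
ft_force: [-0.4, -1.2, -0.5]
opening: 0.0855
grasp_force: 0.0
t: 9.55
tcp_pos: [0.4621, 0.1777, 0.0167]
tcp_rot: [3.142, 0.003, -2.983]
ft_force: [-0.3, 0.1, 7.1]
opening: 0.0343
grasp_force: 61.2
```

```bash
python3 -m pendant '[{"tx":0,"ty":0,"tz":-1,"turn":0,"gripper":-1},{"tx":0,"ty":0,"tz":-1,"turn":0,"gripper":-1},{"tx":0,"ty":0,"tz":0,"turn":3.35,"gripper":-1},{"tx":0,"ty":0,"tz":0,"turn":3.35,"gripper":-1},{"tx":0.52,"ty":-2.94,"tz":0,"turn":0,"gripper":-1},{"tx":0.52,"ty":-2.94,"tz":0,"turn":0,"gripper":-1},{"tx":0.52,"ty":-2.94,"tz":0,"turn":0,"gripper":-1},{"tx":0.52,"ty":-2.94,"tz":0,"turn":0,"gripper":-1},{"tx":0.52,"ty":-2.94,"tz":0,"turn":0,"gripper":-1},{"tx":0.52,"ty":-2.94,"tz":0,"turn":0,"gripper":-1},{"tx":0.52,"ty":-2.94,"tz":0,"turn":0,"gripper":-1},{"tx":0.52,"ty":-2.94,"tz":0,"turn":0,"gripper":-1},{"tx":0,"ty":0,"tz":0,"turn":0,"gripper":-1},{"tx":0,"ty":0,"tz":0,"turn":0,"gripper":-1}]'
python3 - <<'E'
from h import *
t=viewer.snapshot('top');s=viewer.snapshot('side')
a=cv2.resize(t[135:295,195:345,::-1],(394,420),interpolation=3)
b=cv2.resize(s[160:320,180:330,::-1],(394,420),interpolation=3)
cv2.imwrite('pics/v4.png',np.hstack([a,b]))
E
```

```text
t: 10.95
tcp_pos: [0.4291, -0.0598, 0.0359]
tcp_rot: [3.142, 0.001, -3.102]
ft_force: [0.2, 0.5, -0.9]
opening: 0.0347
grasp_force: 60.4
```

View pics/v4.png

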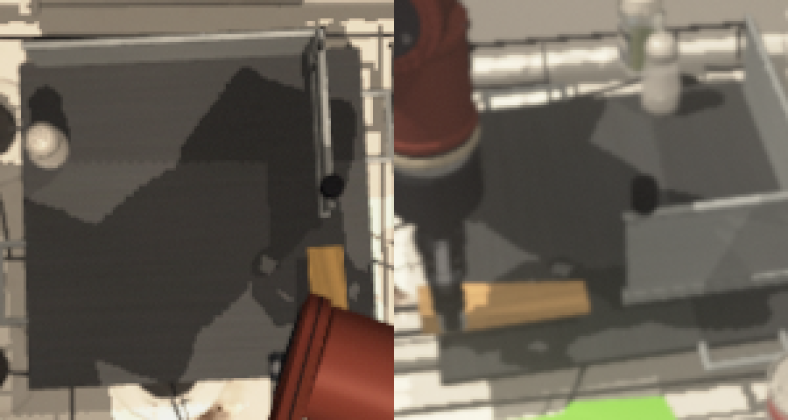

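The wedge tip mid is at crop (325,247) and the wing's free end at (325,215), so they are in line. I'll check this numerically.

```bash
python3 - <<'E'
from h import *
P=lambda x,y:(195+x/2.627,135+y/2.625)
print('tip',plane('top',[P(307.5,248),P(344,246)],.036)); print('railend',plane('top',[P(325,214)],.034)); print('knob',plane('top',[P(332,186)],.147))
E
```

```text
tip [[ 0.5377 -0.0366  0.036 ]
 [ 0.5395 -0.0735  0.036 ]]
railend [[ 0.5722 -0.0549  0.034 ]]
knob [[ 0.5891 -0.0535  0.147 ]]
```

```bash
python3 -m pendant '[{"tx":0,"ty":0,"tz":1,"turn":0,"gripper":-1},{"tx":0,"ty":0,"tz":0.6,"turn":0,"gripper":-1},{"tx":0,"ty":0,"tz":0.3,"turn":0,"gripper":-1},{"tx":0,"ty":0,"tz":0,"turn":0,"gripper":-1}]'
python3 -m pendant '[{"tx":-1,"ty":0,"tz":0,"turn":0,"gripper":-1},{"tx":-1,"ty":0,"tz":0,"turn":0,"gripper":-1},{"tx":-1,"ty":0,"tz":0,"turn":0,"gripper":-1},{"tx":-1,"ty":0,"tz":0,"turn":0,"gripper":-1},{"tx":-1,"ty":0,"tz":0,"turn":0,"gripper":-1},{"tx":-1,"ty":0,"tz":0,"turn":0,"gripper":-1},{"tx":-1,"ty":0,"tz":0,"turn":0,"gripper":-1},{"tx":0,"ty":0,"tz":0,"turn":0,"gripper":-1},{"tx":0,"ty":0,"tz":0,"turn":0,"gripper":-1}]'
```

```text
t: 11.45
tcp_pos: [0.4282, -0.0584, 0.0167]
tcp_rot: [3.14, -0.003, -3.099]
ft_force: [-7.8, 4.1, 16.1]
opening: 0.0346
grasp_force: 62.3
t: 12.35
tcp_pos: [0.4999, -0.0562, 0.0167]
tcp_rot: [-3.141, 0.001, -3.1]
ft_force: [0.2, 1.2, 5.3]
opening: 0.0345
grasp_force: 61.2
```

```bash
python3 -m pendant '[{"tx":-0.3,"ty":0,"tz":0,"turn":0,"gripper":-1},{"tx":-0.3,"ty":0,"tz":0,"turn":0,"gripper":-1},{"tx":-0.2,"ty":0,"tz":0,"turn":0,"gripper":-1},{"tx":0,"ty":0,"tz":0,"turn":0,"gripper":-1}]'
python3 -m pendant '[{"tx":-0.2,"ty":0,"tz":0,"turn":0,"gripper":-1},{"tx":0,"ty":0,"tz":0,"turn":0,"gripper":-1}]'
```

```text
t: 12.75
tcp_pos: [0.5057, -0.0558, 0.0166]
tcp_rot: [3.141, -0.003, -3.099]
ft_force: [-9.8, -0.3, 14.0]
opening: 0.0348
grasp_force: 62.4
t: 12.95
tcp_pos: [0.5076, -0.0557, 0.0166]
tcp_rot: [3.141, -0.004, -3.099]
ft_force: [-9.9, -0.8, 14.1]
opening: 0.0347
grasp_force: 62.4
```

```bash
python3 -m pendant '[{"tx":-0.2,"ty":0,"tz":0,"turn":0,"gripper":-1},{"tx":0,"ty":0,"tz":0,"turn":0,"gripper":-1}]'
python3 -m pendant '[{"tx":-0.15,"ty":0,"tz":0,"turn":0,"gripper":-1},{"tx":0,"ty":0,"tz":0,"turn":0,"gripper":-1}]'
```

```text
t: 13.15
tcp_pos: [0.5096, -0.0556, 0.0166]
tcp_rot: [3.141, -0.004, -3.099]
ft_force: [-10.0, -0.3, 15.8]
opening: 0.0343
grasp_force: 62.4
t: 13.35
tcp_pos: [0.5105, -0.0556, 0.0166]
tcp_rot: [3.141, -0.005, -3.099]
ft_force: [-11.3, -0.4, 17.3]
opening: 0.0345
grasp_force: 62.6
```

```bash
python3 -m pendant '[{"tx":-0.15,"ty":0,"tz":0,"turn":0,"gripper":-1},{"tx":0,"ty":0,"tz":0,"turn":0,"gripper":-1}]'
python3 -m pendant '[{"tx":-0.15,"ty":0,"tz":0,"turn":0,"gripper":-1},{"tx":0,"ty":0,"tz":0,"turn":0,"gripper":-1}]'
python3 -m pendant '[{"tx":-0.15,"ty":0,"tz":0,"turn":0,"gripper":-1},{"tx":0,"ty":0,"tz":0,"turn":0,"gripper":-1}]'
```

```text
t: 13.55
tcp_pos: [0.511, -0.0555, 0.0165]
tcp_rot: [3.141, -0.007, -3.099]
ft_force: [-15.1, -1.5, 22.1]
opening: 0.0346
grasp_force: 63.0
t: 13.75
tcp_pos: [0.5114, -0.0554, 0.0165]
tcp_rot: [3.141, -0.01, -3.099]
ft_force: [-20.4, -2.3, 25.5]
opening: 0.0345
grasp_force: 63.5
t: 13.95
tcp_pos: [0.5118, -0.0554, 0.0165]
tcp_rot: [3.14, -0.012, -3.099]
ft_force: [-25.7, -2.5, 31.2]
opening: 0.0346
grasp_force: 64.0
```

Motion has stalled while the force keeps rising, so the wedge is jamming. One more small push with some downward relief.

```bash
python3 -m pendant '[{"tx":-0.1,"ty":0,"tz":-0.1,"turn":0,"gripper":-1},{"tx":0,"ty":0,"tz":0,"turn":0,"gripper":-1}]'
python3 -m pendant '[{"tx":-0.05,"ty":0,"tz":-0.05,"turn":0,"gripper":-1},{"tx":0,"ty":0,"tz":0,"turn":0,"gripper":-1},{"tx":0,"ty":0,"tz":0,"turn":0,"gripper":-1}]'
```

```text
t: 14.15
tcp_pos: [0.5124, -0.0553, 0.0165]
tcp_rot: [3.14, -0.013, -3.099]
ft_force: [-23.4, -3.3, 24.1]
opening: 0.0349
grasp_force: 63.2
t: 14.45
tcp_pos: [0.5124, -0.0553, 0.0165]
tcp_rot: [3.14, -0.014, -3.099]
ft_force: [-23.5, -3.8, 20.7]
opening: 0.0344
grasp_force: 62.8
```

```bash
python3 -m pendant '[{"tx":0,"ty":0,"tz":0,"turn":0,"gripper":0.4},{"tx":0,"ty":0,"tz":0,"turn":0,"gripper":0.4},{"tx":0,"ty":0,"tz":0,"turn":0,"gripper":0.4},{"tx":0,"ty":0,"tz":0,"turn":0,"gripper":0.4},{"tx":0,"ty":0,"tz":-0.5,"turn":0,"gripper":0.4},{"tx":0,"ty":0,"tz":-1,"turn":0,"gripper":0.4},{"tx":0.5,"ty":0,"tz":-2,"turn":0,"gripper":0.4},{"tx":1,"ty":0,"tz":-3,"turn":0,"gripper":0.4},{"tx":1,"ty":0,"tz":-4,"turn":0,"gripper":0.4},{"tx":1,"ty":0,"tz":-4,"turn":0,"gripper":0.4},{"tx":2,"ty":0,"tz":-4,"turn":0,"gripper":0.4},{"tx":2,"ty":0,"tz":-4,"turn":0,"gripper":0.4},{"tx":0,"ty":0,"tz":0,"turn":0,"gripper":0.4},{"tx":0,"ty":0,"tz":0,"turn":0,"gripper":0.4}]'
python3 - <<'E'
from h import *
o=telemetry.get_obs(); ps=(o['tcp_pos'],o['tcp_rot']); print(ps)
w=viewer.snapshot('wrist');t=viewer.snapshot('top');s=viewer.snapshot('side')
a=cv2.resize(t[135:295,195:345,::-1],(394,420),interpolation=3)
b=cv2.resize(s[160:320,180:330,::-1],(394,420),interpolation=3)
cv2.imwrite('pics/v5.png',np.hstack([a,b])); cv2.imwrite('pics/w5.png',w[:,:,::-1])
E
```

```text
t: 15.85
tcp_pos: [0.4441, -0.0591, 0.2452]
tcp_rot: [-3.14, 0.005, -3.101]
ft_force: [-0.6, -0.0, -0.8]
opening: 0.06
grasp_force: 0.0
(array([ 0.4441, -0.0591,  0.2452]), array([-3.1399,  0.0047, -3.1007]))
```

View pics/v5.png

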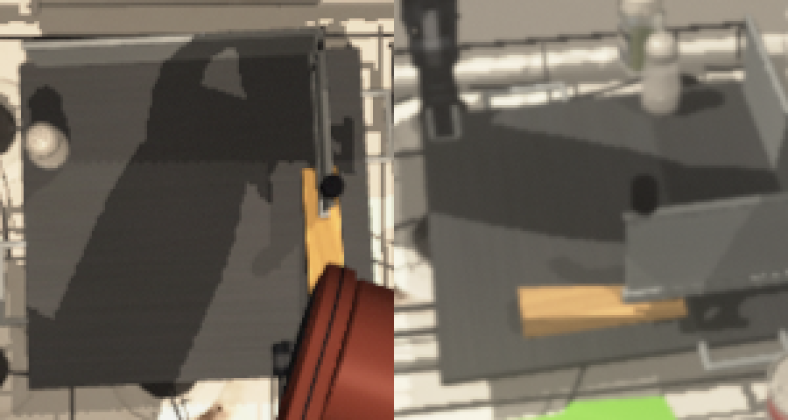

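View pics/w5.png

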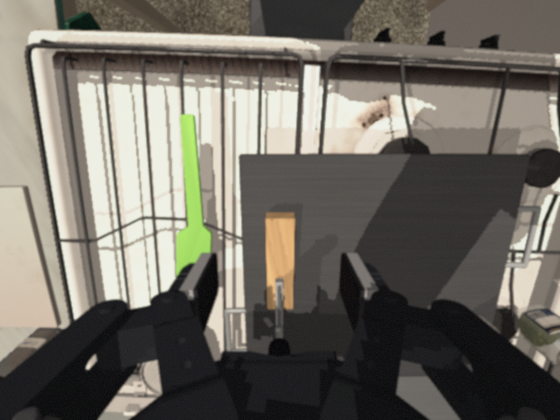

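The wedge sits flat and in line under the wing's end. In the top crop its tip corner is at (302,169) against the rail's end at (325,215). The wing is square and the bystanders haven't moved. Last, I'll check the insertion depth and angle.

```bash
python3 - <<'E'
from h import *
ps=(np.array([.4441,-.0591,.2452]),np.array([-3.1399,.0047,-3.1007]))
P=lambda x,y:(195+x/2.627,135+y/2.625)
print('butt',plane('wrist',[(266,213),(295,212)],.036,ps)); print('tip left',plane('top',[P(302,169)],.014)); print('railend',plane('top',[P(325,214)],.034)); k=plane('top',[P(332,186)],.147)[0]; print(k)
v=k[:2]-[.7303,-.0473]; print('wing angle',np.arctan2(-v[0]*.9991-v[1]*.0415,-v[0]*.0415+v[1]*.9991))
E
```

```text
butt [[ 0.481  -0.0734  0.036 ]
 [ 0.4783 -0.039   0.036 ]]
tip left [[ 0.6208 -0.0331  0.014 ]]
railend [[ 0.5722 -0.0549  0.034 ]]
[ 0.5891 -0.0535  0.147 ]
wing angle 1.573351955276249
```

The geometry fits a jam: about 50 mm in and a wing angle of about 1.57. The force reading during the push was mixed with finger-on-plate friction, though. To be sure, I'll push the butt cleanly with shut fingers held off the plate.

```bash
python3 -m pendant '[{"tx":0,"ty":0.25,"tz":0,"turn":0,"gripper":-1},{"tx":0,"ty":0,"tz":0,"turn":0,"gripper":-1},{"tx":0,"ty":0,"tz":4,"turn":0,"gripper":-1},{"tx":0,"ty":0,"tz":4,"turn":0,"gripper":-1},{"tx":0,"ty":0,"tz":4,"turn":0,"gripper":-1},{"tx":0,"ty":0,"tz":4,"turn":0,"gripper":-1},{"tx":0,"ty":0,"tz":3.5,"turn":0,"gripper":-1},{"tx":0,"ty":0,"tz":2.5,"turn":0,"gripper":-1},{"tx":-0.8,"ty":0,"tz":0.5,"turn":0,"gripper":-1},{"tx":-0.8,"ty":0,"tz":0,"turn":0,"gripper":-1},{"tx":0,"ty":0,"tz":0,"turn":0,"gripper":-1}]'
python3 -m pendant '[{"tx":-0.4,"ty":0,"tz":0,"turn":0,"gripper":-1},{"tx":-0.4,"ty":0,"tz":0,"turn":0,"gripper":-1},{"tx":0,"ty":0,"tz":0,"turn":0,"gripper":-1}]'
```

```text
t: 17.1
tcp_pos: [0.4621, -0.0561, 0.0194]
tcp_rot: [-3.141, 0.003, -3.1]
ft_force: [0.6, -0.1, 0.2]
opening: 0.0001
grasp_force: 0.0
t: 17.4
tcp_pos: [0.4686, -0.0555, 0.0189]
tcp_rot: [-3.141, 0.002, -3.1]
ft_force: [0.2, 0.1, 0.2]
opening: 0.0
grasp_force: 0.0
```

```bash
for i in 1 2 3; do python3 -m pendant '[{"tx":-0.25,"ty":0,"tz":0,"turn":0,"gripper":-1},{"tx":0,"ty":0,"tz":0,"turn":0,"gripper":-1}]'|grep -E 'pos|ft'; done
```

```text
tcp_pos: [0.4701, -0.0553, 0.0181]
ft_force: [-0.4, -0.3, -0.3]
tcp_pos: [0.4725, -0.0552, 0.0179]
ft_force: [0.3, -0.3, 0.2]
tcp_pos: [0.4747, -0.0549, 0.0177]
ft_force: [-0.3, -0.2, -0.5]
```

```bash
python3 -m pendant '[{"tx":-0.2,"ty":0,"tz":-0.2,"turn":0,"gripper":-1},{"tx":0,"ty":0,"tz":0,"turn":0,"gripper":-1}]'|grep -E 'pos|ft'
python3 -m pendant '[{"tx":-0.15,"ty":0,"tz":0,"turn":0,"gripper":-1},{"tx":0,"ty":0,"tz":0,"turn":0,"gripper":-1}]'|grep -E 'pos|ft'
python3 -m pendant '[{"tx":-0.15,"ty":0,"tz":0,"turn":0,"gripper":-1},{"tx":0,"ty":0,"tz":0,"turn":0,"gripper":-1}]'|grep -E 'pos|ft'
```

```text
tcp_pos: [0.4748, -0.0545, 0.0188]
ft_force: [-4.8, -0.3, -2.6]
tcp_pos: [0.475, -0.0544, 0.0185]
ft_force: [-9.7, -0.9, 0.4]
tcp_pos: [0.4751, -0.0542, 0.0185]
ft_force: [-15.6, -1.0, 7.8]
```

The butt doesn't move under a clean 15.6 N, so the wedge is jammed. One last nudge to about 20 N, then back off.

```bash
python3 -m pendant '[{"tx":-0.12,"ty":0,"tz":0,"turn":0,"gripper":-1},{"tx":0,"ty":0,"tz":0,"turn":0,"gripper":-1},{"tx":0,"ty":0,"tz":0,"turn":0,"gripper":-1}]'|grep -E 'pos|ft'
python3 -m pendant '[{"tx":0.5,"ty":0,"tz":0,"turn":0,"gripper":-1},{"tx":1,"ty":0,"tz":0,"turn":0,"gripper":-1},{"tx":2,"ty":0,"tz":-1,"turn":0,"gripper":-1},{"tx":0,"ty":0,"tz":-4,"turn":0,"gripper":-1},{"tx":0,"ty":0,"tz":-4,"turn":0,"gripper":-1},{"tx":0,"ty":0,"tz":-4,"turn":0,"gripper":-1},{"tx":0,"ty":0,"tz":-4,"turn":0,"gripper":-1},{"tx":0,"ty":0,"tz":0,"turn":0,"gripper":-1},{"tx":0,"ty":0,"tz":0,"turn":0,"gripper":-1}]'
python3 - <<'E'
from rig import ticket
print(ticket.job_done())
E
```

```text
tcp_pos: [0.4753, -0.0542, 0.0184]
ft_force: [-20.2, -1.3, 11.9]
t: 19.8
tcp_pos: [0.4472, -0.0565, 0.1915]
tcp_rot: [-3.14, 0.005, -3.1]
ft_force: [-0.3, -0.7, -0.8]
opening: 0.0001
grasp_force: 0.0
the job is handed in; nothing more can be done
None
```

I handed the job in at about 20 s; no verdict came back. The wing stands square to the back guard (measured at about 1.57 rad), the wedge is jammed about 50 mm in under its free corner (it held against a 20 N push), the gripper is clear, and I saw no bystander move.

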